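Set the battery tester for a coin cell

TASK

Get the battery tester ready to read the coin cell by pushing and pressing only, in this order: push the green tilt-out bin shut until its face is flush, press the raised half of the rocker switch down all the way, press the round key fully down, then press the long bar key fully down. All of these stay where you push them; leave the square key up and do not press a later control before its turn. Lift nothing and leave the loose things around the tester where they lie.

Things in the scene. Friction and masses are not known exactly. Their poses are not given: they have to be found in the camera images.
- tester: white battery tester fixed to the counter, 160 deep (x) x 310 wide (y) mm, deck 60 mm high; origin centre of its underside, x to its back, y to its left, yaw within 0.3 rad. A display hood 94 mm high stands on the deck behind x = +41 mm. Four controls, square to the tester, sit at tester x = -10 mm, y = -84, -28, 28 and 84 mm (which is where varies), each on a 50 x 50 x 8 mm black plate
- bin_lip (a point): middle of the upper outer edge of the green tilt-out bin in the tester's front; moves with it. Its face is a plate 90 wide x 42 high x 6 mm thick, hinged on pins along its lower edge at tester x = -77, y = 0, z = 8 mm, leaning out to the robot at the start. Shut, it is upright and flush with the tester's front (x = -80 mm), upper edge 50 mm above the counter
- bin (a joint): tilt of the bin in rad: 0 shut (face flush), starts at 0.3 to 0.55; positive leans out to the robot. Held where it is left by hinge friction (about 1.5 N at the upper edge).
- rocker_press (a point): point on the face of the grey rocker's far half, 17 mm from the pivot; moves with it. The rocker is V-shaped from the side, 46 (tester x) x 22 mm (y); pivot line (bottom of the V) at its middle, 74 mm above the counter. Off: near half level, far half (to the tester's back) slopes up to 82 mm at its end. On: far half level at 74 mm, near half sloping up
- rocker (a joint): rocker angle in rad: 0 off (start, far half up), 0.36 on (far half pressed down level). Friction about 0.025 N m; stays where it is left.
- round_top (a point): the round key, its top centre (this point moves with the cap). Grey plastic cap 24 mm in diameter standing 11 mm proud of its black 50 x 50 x 8 mm base plate, so the top is 79 mm above the counter when up and 72 mm when fully down. It goes straight down 7 mm.
- round_key (a joint): travel of the round key in m: 0 up (start), 0.007 fully down; it moves against about 3 N of friction and stays where it is left.
- bar_top (a point): the long bar key, its top centre (this point moves with the cap). Grey plastic cap 14 (tester x) x 44 mm (tester y), flat-topped, standing 11 mm proud of its black 50 x 50 x 8 mm base plate, so the top is 79 mm above the counter when up and 72 mm when fully down. It goes straight down 7 mm.
- bar_key (a joint): travel of the long bar key in m: 0 up (start), 0.007 fully down; it moves against about 3 N of friction and stays where it is left.
- square_top (a point): the square key, its top centre (this point moves with the cap). Grey plastic cap 22 x 22 mm standing 11 mm proud of its black 50 x 50 x 8 mm base plate, so the top is 79 mm above the counter when up and 72 mm when fully down. It goes straight down 7 mm. Not to be pressed
- square_key (a joint): travel of the square key in m: 0 up (start), 0.007 fully down; it moves against about 3 N of friction and stays where it is left.
- clamp: loose steel watch case clamp, 106 x 55 x 44 mm, 0.5 kg, on the counter to the tester's left; origin centre of its underside
- jar: loose amber glass jar with black cap, 56 mm diameter, about 70 mm high, behind the tester; origin centre of its underside
- watch: loose gunmetal sports watch lying flat, strap along its x, 180 x 44 x 14 mm, to the tester's right; origin centre of its underside
- tweezer_case: loose tortoiseshell tweezer case, 130 (its x) x 26 x 16 mm, in front of the tester, left; origin centre of its underside
- screwdriver: loose screwdriver about 120 mm long, in front of the tester, right; lies along its x
- case_back: loose steel watch back, disc 32 mm in diameter, 6 mm high, lying on the left end of the tester's deck; origin centre of its underside
- loupe: loose black eye loupe, 36 mm diameter, 30 mm high, behind the tester; origin centre of its underside

How it is judged:
By the outcome, as a careful person would: the job done as asked, in the order asked, and still so for the second after the job is handed in, with the robot touching nothing.
It also fails if it takes over 42 s, if anything falls off the work surface, if the arm or the gripper's body presses on something with over 40 N, if the wrist force passes 120 N, or if a joint passes its speed limit or range.

ROBOT

A 6-joint arm with a two-finger parallel gripper is mounted at the origin on the work surface. World frame = base frame: x ahead of the robot, y to its left, z up, the work surface at z = 0. Lengths are in mm, angles in rad, forces in N, time in s.
With the tool pointing down it reaches from about 325 to 775 mm from the base axis. Payload 5.5 kg.
Tool frame: the origin (TCP) lies on the front face of the gripper's body, between the roots of the fingers; the fingertips stand 80 mm ahead of it and the grasp point (between the pads) lies 61 mm ahead of it; z points along the fingers, y is the line along which they close (so a half turn about z gives the same grasp; the last joint's range is limited). The gripper opens to 88 mm and grips with 3 to 60 N. Pads are 20 mm wide; open, the fingers measure 115 mm over their backs; the gripper's body (75 mm by 178 mm) begins 61 mm behind the grasp point.
Start: joints at [1.283, 0.091, 1.231, -0, 1.82, -0.057], TCP at [137.257, 584.104, 302.631] pointing down, gripper open.
Joint ranges: [-2.87, 2.87], [-0.86, 2.18], [0.17, 2.46], [-1.51, 4.65], [0.06, 2.69], [-2.65, 2.65]. Speed limits (rad/s): [2.57, 2.57, 3.01, 3.14, 3.14, 3.14].

INTERFACE

Orientations are given as [roll, pitch, yaw] about the fixed x, y, z axes, in that order (R = Rz(yaw) Ry(pitch) Rx(roll)).
In Python, from workcell import telemetry, vision, arm gives the robot as it stands. The module is installed in compiled form; this text tells all that it offers.
- The arm moves only by the tool jog_arm, never from a script. Its argument "series" is text: rows parted by semicolons, each of 7 numbers parted by spaces: the shift along the world's x, y, z in m, then the turn, a rotation vector about the world's x, y, z in degrees, then the closure, from -1 (fully open) to 1 (shut). In form: x y z ax ay az grip; .... A call has 1 to 8 rows; each row is the pose to reach, as a shift and turn from the pose commanded when the call began; what a row does not reach only later rows make up. A row lasts 1/10 s, in which the tool goes at most 50 mm and 8.59 degrees, less where a joint would pass 70% of its speed; a pose out of reach is approached as far as the arm can. A call with a gripper value outside its range is refused whole. The fingers move at their own pace and stop on an object; the grip force is fixed at half the most. Time passes only in rows, so rows that repeat a pose let the fingers close. It gives the time, the measured TCP pose, the force, the opening and the grip force at its end, in the units of the state.
- telemetry.get_obs(): the state, without advancing time (a new reading comes with each control period).
- vision.read_camera(name): name is "side" or "top" or "wrist"; returns a dict with "image" (384x512x3 uint8, blue, green, red), "depth" (384x512 float32, mm along the optical axis (not along the pixel's ray), 0 where there is no reading), "fx", "fy", "cx", "cy" (pixels), "D" ([k1, k2, p1, p2, k3] as OpenCV has them; the pictures are not rectified), "position" and "attitude" of the camera in the world; the wrist camera has in their place "tool_from_camera" (4x4, takes a point from camera to tool coordinates, whose origin is the TCP and whose axes are the flange's). Camera axes: x right, y up, looking along -z (the intrinsics and any distortion apply to the point x, -y, -z); pixel columns grow to the right and rows downward; lengths in mm; the calibration is good to about 2 mm. A picture is of the moment at which its call begins: read the wrist's pose just before it.
- arm.sign_off(): hands the job in; it is judged then, once.
The state is a dict: "time": time; "qpos": joint angles; "joint_vel": joint speeds; "effort": joint torques, N m; "tool_pos": TCP position; "tcp_rot": TCP orientation; "force": force on the tool from outside, world axes, zero at the start; "torque": the same for the moment, N m; "grip_width": finger opening in mm; "grip_force": force on a finger pad.
Only numpy, scipy, OpenCV 4.12 (cv2) and the standard library are available. Lean on these libraries where they do the work, as an engineer would, in place of code of your own. Each camera call takes 0.05 s, during which the arm holds its last target. There are 200 camera calls.

## Working session

There is one attempt and no reset: what is moved stays moved. The work goes in short steps, Python scripts to look and compute and a tool call to move; the robot and the scene stay as the last step left them, time stands still between calls to the robot, and variables do not carry over. Pictures are saved under pics/ and viewed, at most 10 in all, crops included, and the job is handed in when it is done.

Besides the shell and the picture viewer there is one more tool, called after "Emit:" by a JSON object that holds its "name" and its "arguments". jog_arm: Moves the arm, as the interface text tells. Its arguments: {"type":"object","properties":{"series":{"type":"string"}},"required":["series"]}

```bash
mkdir -p pics; cat > h.py <<'E'
import numpy as np, cv2
from scipy.spatial.transform import Rotation as R
from workcell import telemetry, vision, arm
def pose():
    s=telemetry.get_obs(); return s
def shot(name,f):
    s=telemetry.get_obs(); c=vision.read_camera(name); c['obs']=s
    cv2.imwrite(f'pics/{f}.png',c['image']); np.save(f'pics/{f}.npy',c,allow_pickle=True); return c
def load(f): return np.load(f'pics/{f}.npy',allow_pickle=True).item()
def camT(c):
    T=np.eye(4)
    if 'position' in c:
        a=np.array(c['attitude']); T[:3,:3]=a if a.shape==(3,3) else R.from_euler('xyz',a).as_matrix(); T[:3,3]=c['position']; return T
    s=c['obs']; T[:3,:3]=R.from_euler('xyz',s['tcp_rot']).as_matrix(); T[:3,3]=s['tool_pos']
    return T@np.array(c['tool_from_camera'])
def ray(c,px):
    K=np.array([[c['fx'],0,c['cx']],[0,c['fy'],c['cy']],[0,0,1]])
    p=cv2.undistortPoints(np.array(px,float).reshape(-1,1,2),K,np.array(c['D'],float))[:,0]
    return np.c_[p[:,0],-p[:,1],-np.ones(len(p))]
def at_z(c,px,z):
    T=camT(c); d=ray(c,px)@T[:3,:3].T; return T[:3,3]+d*((np.asarray(z)-T[2,3])/d[:,2])[:,None]
def at_depth(c,px):
    T=camT(c); r=ray(c,px); dep=np.array([c['depth'][int(round(v)),int(round(u))] for u,v in px])
    return (r*dep[:,None])@T[:3,:3].T+T[:3,3]
E
python3 - <<'E'
from h import *
s=pose(); print(s)
for n in('top','side'):
    c=shot(n,n+'0'); print(n,c['position'],c['attitude'],c['fx'],c['D'])
a=cv2.imread('pics/top0.png');cv2.imwrite('pics/top0b.png',cv2.resize(a,(800,600)))
E
```

```text
{'time': 0.0, 'qpos': array([ 1.28327681e+00,  9.18497304e-02,  1.23182909e+00, -4.31690340e-06,
        1.81981884e+00, -5.66649050e-02]), 'joint_vel': array([ 1.02505595e-03, -3.88642746e-05, -1.56408806e-04, -3.95059361e-04,
       -1.63237946e-03,  2.23370013e-04]), 'effort': array([ 1.40874658e-03, -4.46443033e+01, -4.06454301e+01,  6.99548470e-02,
        2.93503271e-02, -1.54863765e-04]), 'tool_pos': array([137.22903852, 583.95491849, 301.54428221]), 'tcp_rot': array([-3.13969046e+00, -1.03710351e-04,  2.91073688e+00]), 'force': array([ 0.1043675 ,  0.89455117, -0.37112722]), 'torque': array([ 0.00413182, -0.01180647,  0.0356513 ]), 'grip_force': 0.0, 'grip_width': 87.65058851829265}
top [430.80145344  32.55524917 900.6015505 ] [ 0.17301289  0.0236604  -1.55309012] 392.40609882278517 [0.0035891 0.        0.        0.        0.       ]
side [ 351.42615349 -752.20799788  770.43260153] [ 0.87449449  0.00201182 -0.28550728] 458.5129681393656 [0.00858246 0.         0.         0.         0.        ]
```

View pics/top0.png

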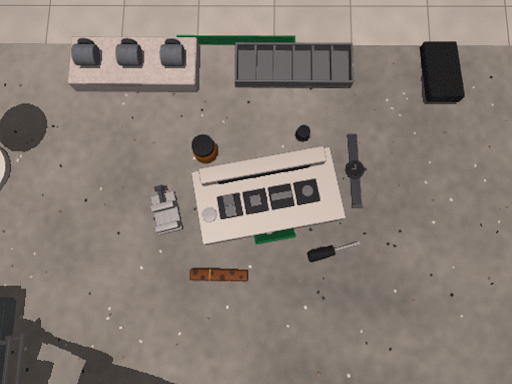

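View pics/side0.png

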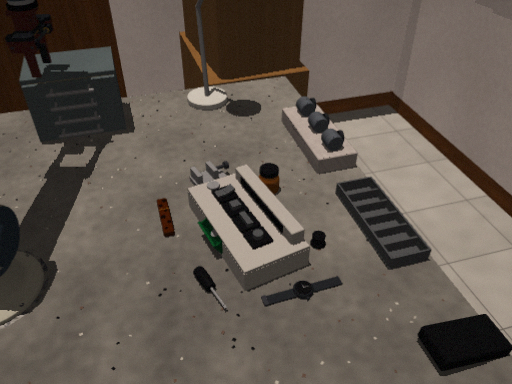

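The top view shows the tester at about (268,195), with the four controls between (230,205) and (307,191). The green bin is at (274,236). I'll enlarge this area.

```bash
python3 - <<'E'
from h import *
a=cv2.imread('pics/top0.png')[140:250,185:350];cv2.imwrite('pics/crop0.png',cv2.resize(a,None,fx=4.8,fy=4.8,interpolation=cv2.INTER_CUBIC))
E
```

```text
(no output)
```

View pics/crop0.png

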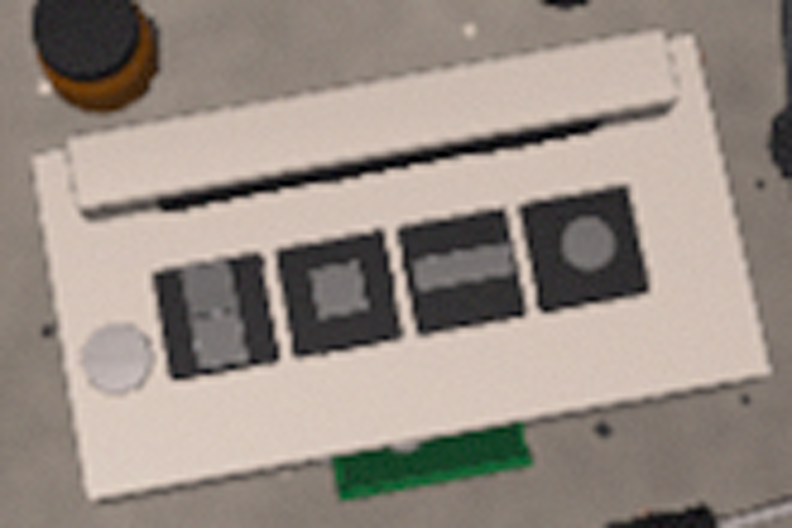

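The crop shows, from left to right: rocker (216,316), square (339,293), bar (462,271) and round (585,248). The deck's front corners are (92,500) and (770,373), and the bin lip runs from (338,498) to (532,464).

```bash
python3 - <<'E'
from h import *
c=load('top0')
g=lambda l:(np.array(l,float)+.5)/4.8-.5+[185,140]
deck=at_z(c,g([(92,500),(770,373),(695,38),(36,155)]),60)
P=at_z(c,g([(154,270),(262,254),(278,362),(172,380),(520,205),(628,186),(650,293),(545,312)]),68)
Q=np.array([[15,109],[15,59],[-35,59],[-35,109],[15,-59],[15,-109],[-35,-109],[-35,-59]],float)
D=np.array([[-80,155],[-80,-155],[80,-155],[80,155]],float)
A=np.r_[D,Q];B=np.r_[deck,P][:,:2]
a0,b0=A.mean(0),B.mean(0);H=(A-a0).T@(B-b0);U,S,V=np.linalg.svd(H);M=V.T@U.T
t=b0-M@a0;print('yaw',np.arctan2(M[1,0],M[0,0]),'origin',t,'res',np.round(A@M.T+t-B,1).tolist())
for n,y in(('rocker',84),('sq',28),('bar',-28),('round',-84)):print(n,M@[-10,y]+t)
print('rockfar',M@[7,84]+t)
L=at_z(c,g([(338,498),(532,464)]),46); print('lip',L, 'in tester',(L[:,:2]-t)@M)
print('depth',at_depth(c,[(268,200),(g([(585,248)])[0])]))
E
```

```text
yaw 0.19611738125920783 origin [563.5317471   10.74006044] res [[-0.7, 2.3], [-1.3, -1.6], [2.0, -0.8], [0.3, 2.0], [-0.8, 0.8], [1.0, 0.1], [0.4, -1.5], [-0.6, 0.6], [0.1, -0.3], [0.5, -1.0], [-0.1, -1.6], [-0.7, 0.9]]
rocker [537.35498172  91.18120013]
sq [548.26728833  36.25468955]
bar [559.17959494 -18.67182103]
round [570.09190156 -73.59833161]
rockfar [554.02910101  94.49386463]
lip [[458.72494144  35.96451469  46.        ]
 [475.35085118 -51.02465668  46.        ]] in tester [[-97.88241323  45.16384378]
 [-98.52615078 -43.39756098]]
depth [[551.53299868   9.18877934  60.02684716]
 [568.66724109 -71.45810441  78.69226568]]
```

```bash
python3 - <<'E'
from h import *
c=load('top0'); M=R.from_euler('z',.1961).as_matrix(); t=np.array([563.5,10.7,0])
px=[(262,163),(262,167),(262,171),(262,174),(277,232),(274,236),(272,241),(308,255)]
print(np.round((at_depth(c,px)-t)@M,1))
print(M@[-140,0,0]+t, M@[-80,0,0]+t)
E
```

```text
[[  63.3    0.4   93.1]
 [  54.7    2.    93.5]
 [  46.7    3.5   91.3]
 [  42.9    4.    78.6]
 [ -81.3   -7.4   24.2]
 [ -89.3    1.5   36.4]
 [ -98.1    6.3    3.6]
 [-142.9  -65.8   15.2]]
[426.1832494  -16.57837979   0.        ] [485.03328537  -4.8876456    0.        ]
```

Emit:
{"name": "jog_arm", "arguments": {"series": "0.04 -0.03 0 0 0 3 1; 0.06 -0.07 0 0 0 6 1; 0.08 -0.12 0 0 0 9 1; 0.10 -0.16 0 0 0 12 1; 0.12 -0.21 0 0 0 15 1; 0.15 -0.26 0 0 0 18 1; 0.17 -0.30 0 0 0 21 1; 0.19 -0.34 0 0 0 24.5 1"}}

```text
time: 0.9
tool_pos: [326.9, 243.6, 302.3]
tcp_rot: [-3.142, 0.0, -2.942]
force: [1.6, 0.9, -0.7]
grip_width: 27.5
grip_force: 0.0
```

Emit:
{"name": "jog_arm", "arguments": {"series": "0.02 -0.05 0 0 0 0 1; 0.03 -0.09 0 0 0 0 1; 0.05 -0.14 0 0 0 0 1; 0.07 -0.18 0 0 0 0 1; 0.09 -0.22 0 0 0 0 1; 0.099 -0.26 -0.02 0 0 0 1; 0.099 -0.26 -0.06 0 0 0 1; 0.099 -0.26 -0.1 0 0 0 1"}}

```text
time: 1.7
tool_pos: [425.8, -16.1, 201.5]
tcp_rot: [-3.141, 0.001, -2.948]
force: [0.7, 0.4, -0.4]
grip_width: 0.5
grip_force: 0.0
```

Emit:
{"name": "jog_arm", "arguments": {"series": "0 0 -0.04 0 0 0 1; 0 0 -0.08 0 0 0 1; 0 0 -0.088 0 0 0 1; 0 0 -0.088 0 0 0 1"}}

```text
time: 2.1
tool_pos: [424.7, -14.4, 113.5]
tcp_rot: [3.141, -0.003, -2.945]
force: [0.0, 0.5, 0.9]
grip_width: 0.4
grip_force: 0.0
```

Emit:
{"name": "jog_arm", "arguments": {"series": "0.02 0.004 0 0 0 0 1; 0.03 0.006 0 0 0 0 1; 0.035 0.007 0 0 0 0 1; 0.040 0.008 0 0 0 0 1; 0.044 0.009 0 0 0 0 1; 0.044 0.009 0 0 0 0 1"}}

```text
time: 2.7
tool_pos: [470.0, -5.4, 114.8]
tcp_rot: [-3.142, 0.001, -2.945]
force: [-0.1, -1.6, 0.0]
grip_width: 0.7
grip_force: 0.0
```

Emit:
{"name": "jog_arm", "arguments": {"series": "0.002 0.0004 0 0 0 0 1; 0.004 0.0008 0 0 0 0 1; 0.004 0.0008 0 0 0 0 1"}}

```text
time: 3.0
tool_pos: [472.4, -4.9, 114.5]
tcp_rot: [3.141, -0.004, -2.945]
force: [-8.3, -0.7, 5.7]
grip_width: 0.5
grip_force: 3.8
```

Emit:
{"name": "jog_arm", "arguments": {"series": "0.001 0.0002 0 0 0 0 1; 0.002 0.0004 0 0 0 0 1; 0.002 0.0004 0 0 0 0 1"}}

```text
time: 3.3
tool_pos: [472.8, -4.8, 114.6]
tcp_rot: [3.141, -0.009, -2.945]
force: [-17.1, -1.6, 11.1]
grip_width: 0.4
grip_force: 8.6
```

```bash
python3 - <<'E'
from h import *
c=shot('side','side1');a=c['image'][160:290,160:330]
d=shot('wrist','wrist1')
a=cv2.resize(a,(680,520),interpolation=cv2.INTER_CUBIC);cv2.imwrite('pics/s1.png',a)
E
```

```text
(no output)
```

View pics/s1.png

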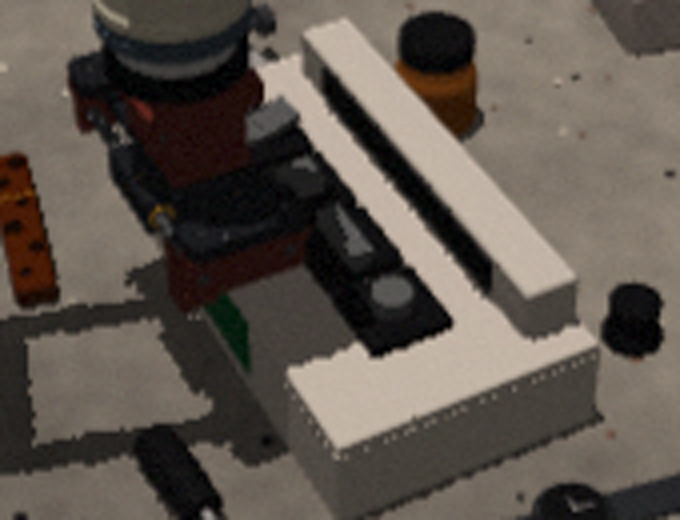

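View pics/wrist1.png

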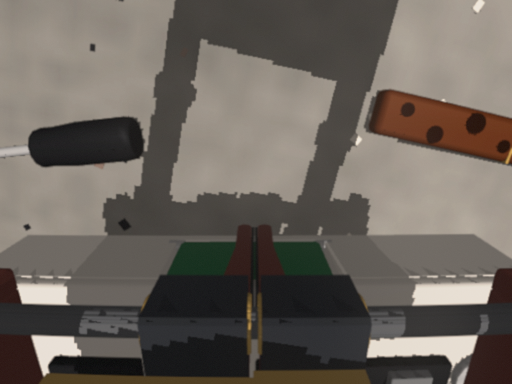

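The side crop shows the bin face almost in the front plane at (235,330). The wrist view shows green from (175,243) to (330,275), in line with the white front. I'll check flushness with the wrist depth.

```bash
python3 - <<'E'
from h import *
M=R.from_euler('z',.1961).as_matrix(); t=np.array([563.5,10.7,0])
c=load('wrist1')
for n,px in(('green',[(190,248),(190,258),(190,270),(310,248),(310,258),(315,270)]),('white',[(120,248),(120,258),(120,270),(385,248),(385,258),(385,270)])):
    print(n,np.round((at_depth(c,px)-t)@M,1).tolist())
s=load('side1');print(np.round((at_depth(s,[(160+232/4,160+330/4),(160+243/4,160+350/4),(160+275/4,160+390/4),(160+310/4,160+430/4)])-t)@M,1))
E
```

```text
green [[-80.1, -38.8, 19.1], [-80.7, -36.1, 33.0], [-80.0, -33.8, 45.0], [-80.3, 36.3, 19.5], [-80.6, 34.1, 32.8], [-80.2, 34.7, 45.4]]
white [[-81.3, -82.0, 21.9], [-80.8, -77.3, 33.6], [-80.5, -72.2, 46.4], [-80.9, 83.0, 21.2], [-81.4, 77.6, 34.7], [-81.3, 72.4, 47.8]]
[[ -84.8  -30.2   34.2]
 [ -83.4  -41.1   27.5]
 [ -84.3  -85.2   37.5]
 [ -83.8 -126.9   46.7]]
```

The bin face measures flush at -80 from top to bottom. I'll retreat, lift, and move over the rocker.

Emit:
{"name": "jog_arm", "arguments": {"series": "-0.03 -0.006 0 0 0 0 1; -0.05 -0.01 0.03 0 0 0 1; -0.05 -0.01 0.08 0 0 0 1; -0.03 0.03 0.09 0 0 0 1; 0.0 0.06 0.09 0 0 0 1; 0.04 0.09 0.09 0 0 0 1; 0.08 0.1 0.09 0 0 0 1; 0.08 0.1 0.09 0 0 0 1"}}

```text
time: 4.2
tool_pos: [558.2, 97.3, 200.8]
tcp_rot: [3.141, -0.004, -2.943]
force: [-1.0, -0.6, -1.3]
grip_width: 0.3
grip_force: 0.0
```

Emit:
{"name": "jog_arm", "arguments": {"series": "-0.003 -0.002 -0.02 0 0 0 1; -0.003 -0.002 -0.034 0 0 0 1; -0.003 -0.002 -0.039 0 0 0 1; -0.003 -0.002 -0.042 0 0 0 1; -0.003 -0.002 -0.044 0 0 0 1; -0.003 -0.002 -0.046 0 0 0 1; -0.003 -0.002 -0.046 0 0 0 1"}}

```text
time: 4.9
tool_pos: [552.8, 93.7, 159.3]
tcp_rot: [-3.141, 0.001, -2.945]
force: [-0.3, -0.9, 0.4]
grip_width: 0.2
grip_force: 0.4
```

Emit:
{"name": "jog_arm", "arguments": {"series": "0 0 -0.002 0 0 0 1; 0 0 -0.004 0 0 0 1; 0 0 -0.004 0 0 0 1; 0 0 -0.004 0 0 0 1"}}

```text
time: 5.3
tool_pos: [552.6, 93.7, 154.6]
tcp_rot: [3.142, -0.0, -2.945]
force: [1.6, 0.4, 0.4]
grip_width: 0.4
grip_force: 0.4
```

Emit:
{"name": "jog_arm", "arguments": {"series": "0 0 -0.002 0 0 0 1; 0 0 -0.003 0 0 0 1; 0 0 -0.003 0 0 0 1"}}

```text
time: 5.6
tool_pos: [552.6, 93.7, 154.1]
tcp_rot: [-3.141, 0.001, -2.945]
force: [-4.8, -0.8, 12.0]
grip_width: 0.5
grip_force: 6.1
```

The rocker stopped at a tip height of 74 mm with the force rising, so it is level. I'll press slightly more, lift, and go to the round key at (570,-73.6).

Emit:
{"name": "jog_arm", "arguments": {"series": "0 0 -0.002 0 0 0 1; 0 0 -0.002 0 0 0 1"}}

```text
time: 5.8
tool_pos: [552.6, 93.7, 154.0]
tcp_rot: [-3.141, 0.002, -2.945]
force: [-8.5, -1.7, 19.4]
grip_width: 0.2
grip_force: 10.1
```

Emit:
{"name": "jog_arm", "arguments": {"series": "0 0 0.03 0 0 0 1; 0 0 0.06 0 0 0 1; 0.005 -0.04 0.06 0 0 0 1; 0.009 -0.085 0.06 0 0 0 1; 0.013 -0.13 0.06 0 0 0 1; 0.017 -0.167 0.06 0 0 0 1; 0.017 -0.167 0.06 0 0 0 1; 0.017 -0.167 0.06 0 0 0 1"}}

```text
time: 6.6
tool_pos: [569.3, -73.8, 209.1]
tcp_rot: [3.141, -0.001, -2.947]
force: [0.6, 0.4, -0.3]
grip_width: 0.4
grip_force: 0.0
```

```bash
python3 - <<'E'
from h import *
c=shot('top','top2');a=c['image'][140:250,185:350];cv2.imwrite('pics/crop2.png',cv2.resize(a,None,fx=4.8,fy=4.8,interpolation=cv2.INTER_CUBIC))
M=R.from_euler('z',.1961).as_matrix(); t=np.array([563.5,10.7,0])
T=camT(c);Tr=T[:3,:3]
for y in(80,84,88):
  for x in(-28,-20,-10,0,4,9):
    p=M@[x,y,76]+t; q=Tr.T@(p-T[:3,3]); u=c['cx']+c['fx']*q[0]/-q[2]; v=c['cy']+c['fy']*(-q[1])/-q[2]
    print(x,y,np.round((at_depth(c,[(u,v)])[0]-t)@M,1))
E
```

```text
-28 80 [-28.9  79.7  83.7]
-20 80 [-19.9  80.   75.1]
-10 80 [-10.1  80.   76.8]
0 80 [ 0.4 80.1 73.4]
4 80 [ 4.3 80.1 73.8]
9 80 [ 9.5 80.1 72.8]
-28 84 [-28.7  83.7  82. ]
-20 84 [-20.4  83.9  79.1]
-10 84 [-9.9 84.  75.2]
0 84 [ 0.5 84.1 72.6]
4 84 [ 4.6 84.2 72.2]
9 84 [ 9.  84.  75.8]
-28 88 [-29.1  87.6  85. ]
-20 88 [-20.3  87.9  78.4]
-10 88 [-10.   88.   75.8]
0 88 [ 0.3 88.1 73.9]
4 88 [ 4.5 88.2 72.6]
9 88 [ 8.9 88.  76.6]
```

The depth shows the far half level at about 74 mm and the near half raised, so the rocker is on. I'll press the round key.

Emit:
{"name": "jog_arm", "arguments": {"series": "0 0 -0.03 0 0 0 1; 0 0 -0.046 0 0 0 1; 0 0 -0.05 0 0 0 1; 0 0 -0.054 0 0 0 1; 0 0 -0.057 0 0 0 1; 0 0 -0.059 0 0 0 1; 0 0 -0.060 0 0 0 1; 0 0 -0.060 0 0 0 1"}}

```text
time: 7.45
tool_pos: [569.8, -72.9, 152.3]
tcp_rot: [3.141, 0.002, -2.944]
force: [-4.6, 3.6, 10.3]
grip_width: 0.1
grip_force: 4.9
```

Emit:
{"name": "jog_arm", "arguments": {"series": "0 0 -0.002 0 0 0 1; 0 0 -0.003 0 0 0 1; 0 0 -0.003 0 0 0 1"}}

```text
time: 7.75
tool_pos: [569.8, -72.8, 152.1]
tcp_rot: [-3.141, 0.003, -2.944]
force: [-11.4, 4.7, 23.3]
grip_width: 0.8
grip_force: 10.9
```

Emit:
{"name": "jog_arm", "arguments": {"series": "0 0 0.03 0 0 0 1; 0 0 0.06 0 0 0 1; -0.005 0.03 0.06 0 0 0 1; -0.011 0.055 0.06 0 0 0 1; -0.011 0.055 0.06 0 0 0 1; -0.011 0.055 0.06 0 0 0 1"}}

```text
time: 8.35
tool_pos: [558.8, -18.4, 207.0]
tcp_rot: [-3.141, 0.001, -2.944]
force: [-1.1, -0.1, -0.7]
grip_width: 0.4
grip_force: 0.0
```

Emit:
{"name": "jog_arm", "arguments": {"series": "0 0 -0.03 0 0 0 1; 0 0 -0.044 0 0 0 1; 0 0 -0.048 0 0 0 1; 0 0 -0.052 0 0 0 1; 0 0 -0.055 0 0 0 1; 0 0 -0.057 0 0 0 1; 0 0 -0.058 0 0 0 1; 0 0 -0.058 0 0 0 1"}}

```text
time: 9.15
tool_pos: [558.7, -18.8, 152.2]
tcp_rot: [-3.14, 0.002, -2.945]
force: [-7.9, -2.3, 14.1]
grip_width: 0.3
grip_force: 6.8
```

Emit:
{"name": "jog_arm", "arguments": {"series": "0 0 -0.002 0 0 0 1; 0 0 -0.003 0 0 0 1; 0 0 -0.003 0 0 0 1"}}

```text
time: 9.45
tool_pos: [558.7, -18.8, 152.0]
tcp_rot: [-3.14, 0.003, -2.945]
force: [-14.8, -1.4, 26.5]
grip_width: 0.6
grip_force: 13.0
```

The bar key is down. I'll lift, back away to the robot side and check everything.

Emit:
{"name": "jog_arm", "arguments": {"series": "0 0 0.04 0 0 0 1; 0 0 0.08 0 0 0 1; -0.04 0.0 0.12 0 0 0 1; -0.08 0 0.16 0 0 0 1; -0.11 0.04 0.18 0 0 0 1; -0.13 0.08 0.18 0 0 0 1; -0.14 0.12 0.18 0 0 0 1; -0.15 0.16 0.18 0 0 0 1"}}

```text
time: 10.25
tool_pos: [407.6, 143.2, 327.4]
tcp_rot: [3.141, 0.004, -2.945]
force: [1.0, 0.7, 0.4]
grip_width: 0.4
grip_force: 0.0
```

Emit:
{"name": "jog_arm", "arguments": {"series": "-0.01 0.05 0 0 0 0 1; -0.02 0.1 0 0 0 0 1; -0.04 0.15 0 0 0 0 1; -0.06 0.19 0 0 0 0 1; -0.06 0.19 0 0 0 0 1"}}

```text
time: 10.75
tool_pos: [345.8, 336.1, 325.7]
tcp_rot: [3.139, -0.0, -2.937]
force: [-0.3, -0.8, -0.5]
grip_width: 0.7
grip_force: 0.0
```

```bash
python3 - <<'E'
from h import *
c=shot('top','top3');a=c['image'][130:290,150:370];cv2.imwrite('pics/crop3.png',cv2.resize(a,None,fx=3.6,fy=3.6,interpolation=cv2.INTER_CUBIC))
M=R.from_euler('z',.1961).as_matrix(); t=np.array([563.5,10.7,0])
T=camT(c);Tr=T[:3,:3]
def med(pts,z):
  o=[]
  for x,y in pts:
    p=M@[x,y,z]+t; q=Tr.T@(p-T[:3,3]); u=c['cx']+c['fx']*q[0]/-q[2]; v=c['cy']+c['fy']*q[1]/q[2]
    o.append(at_depth(c,[(u,v)])[0,2])
  return np.round(np.median(o),1)
g=[(-10+i,j) for i in(-4,-2,0,2,4) for j in(-4,0,4)]
for n,y in(('round',-84),('bar',-28),('square',28)):print(n,med([(x,y+j) for x,j in g],75))
print('deck',med([(-60+x,y) for x,y in g],60),'far',med([(4+x,84+y) for x,y in g],74),'near',med([(-26,84+j) for j in range(-6,7,2)],80))
s=shot('side','side3'); b=[(160+200/4+i,160+320/4+k) for i in(-1,0,1,2,3) for k in (0,2,4)]
E
```

```text
round 71.3
bar 72.1
square 79.2
deck 59.7 far 75.3 near 81.7
```

View pics/crop3.png

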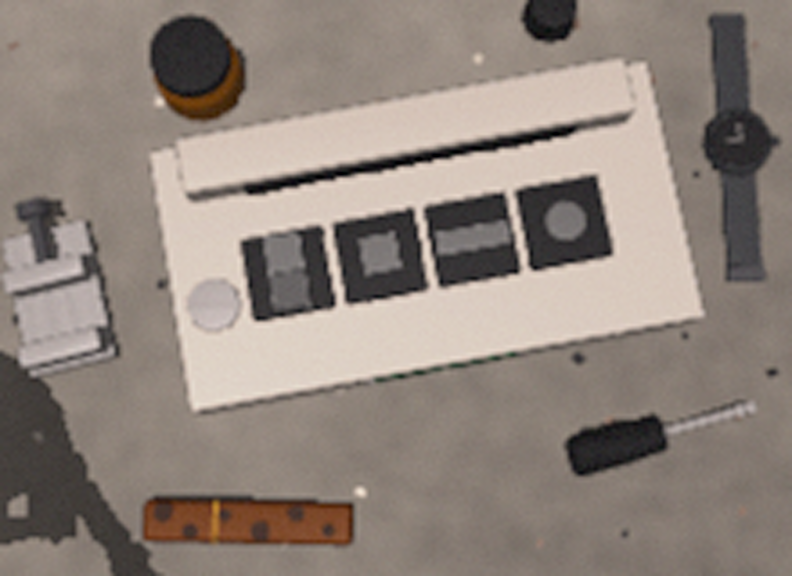

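The picture shows the bin edge flush at (375–515, 355–380) and the loose things where they were. Heights: round 71, bar 72, square 79 (still up), and the rocker's far half level.

```bash
python3 -c "
from workcell import arm
print(arm.sign_off())"
```

```text
the job is handed in; nothing more can be done
None
```

The job is handed in at about 11 s: the bin was pushed flush, then the rocker, round key and bar key were pressed fully down in that order, the square key is still up, and the loose things look undisturbed in the final picture.

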